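# Set the desk status sign to do-not-disturb

### The job

A call is about to start, so set the status sign on the desk to red. With a fingertip, gently push the sign's pointer arm round until its tip stands over the middle of the red disc, and only then press the white button on the sign fully down and let it come up again. Pick nothing up, and leave the other things on the desk where they are.

Things in the scene. Friction and masses are not known exactly. Their poses are not given: they have to be found in the camera images.
- sign_center (a point): Centre of the status sign, on its pointer's upright turning axis, at the top face of its base (12 mm above the desk). The base is a grey plate fixed to the desk: a disc of 130 mm radius with a 90 mm wide tongue along the sign's -x (at yaw 0 towards the robot), 180 mm long from the centre, that carries the button. A stop post (radius 4, top 36 mm up) stands 45 mm from the centre towards the button.
- pointer (a joint): Angle of the pointer arm about the upright axis, rad, counter-clockwise seen from above; 0 = along the sign's +x, directly away from the button. It turns from -2.9 to 2.9, where it meets the stop post, so it cannot pass the button side. A friction pivot (about 0.1 N m, no spring) keeps it where it is left.
- pointer_tip (a point): Tip of the pointer arm, 95 mm from the axis, 33 mm above the desk. The arm is a straight black bar 14 mm wide with a narrower white nose (10 mm wide from 75 mm out, 5 mm from 91 to 96 mm out); underside 24 mm, top 42 mm above the desk. Its round hub has 19 mm radius, top 48 mm above the desk. The space beside the arm is free down to 16 mm above the desk.
- red_disc: Bright red flat disc, 40 mm across, fixed on the sign with its top 16 mm above the desk; origin at the centre of its underside. One of six equal discs (red, yellow, green, blue, purple, dark grey), all 95 mm from the axis, at pointer angles -2.25, -1.5, -0.75, 0.75, 1.5, 2.25; which colour has which place differs each time.
- enter_top (a point): Centre of the top face of the round white push button (34 mm across, in a black collar 50 mm across and 12 mm high) on the tongue of the sign, 145 mm from the turning axis; 30 mm above the desk when up. It is pressed straight down.
- enter (a joint): How far the button is pressed, m: 0 = up, 0.006 = fully down. It has a spring (about 1.5 N to start, 5 N fully down) and comes up by itself.
- tape_roll: Roll of brown tape lying flat, 90 mm across, 48 mm high, loose; origin at the centre of its underside. To be left alone.
- stamp: Dark wooden hand stamp standing upright, 38 mm across, 72 mm high, loose; origin at the centre of its underside. To be left alone.
- marker: Blue and white marker pen lying flat, 130 mm long, 18 mm thick, loose; origin under its middle, its length along its x. To be left alone.
- stapler: Green and black stapler, 150 mm long, 36 mm wide, 58 mm high, loose; origin at the centre of its underside, its length along its x. To be left alone.
- mug: Blue mug, 82 mm across, 95 mm high, loose; origin at the centre of its underside. To be left alone.
- bottle: Closed clear bottle with a green label, 66 mm across, 210 mm high, loose; origin at the centre of its underside. To be left alone.
- note_block: Yellow note block, 76 x 76 x 35 mm, loose; origin at the centre of its underside. To be left alone.

How it is judged:
By the outcome, as a careful person would: the job done as asked, in the order asked, and still so for the second after the job is handed in, with the robot touching nothing.
It also fails if it takes over 51 s, if anything falls off the work surface, if the arm or the gripper's body presses on something with over 40 N, if the wrist force passes 120 N, or if a joint passes its speed limit or range.

### The arm

A 6-joint arm with a two-finger parallel gripper is mounted at the origin on the work surface. World frame = base frame: x ahead of the robot, y to its left, z up, the work surface at z = 0. Lengths are in mm, angles in rad, forces in N, time in s.
With the tool pointing down it reaches from about 350 to 975 mm from the base axis. Payload 7.1 kg.
Tool frame: the origin (TCP) lies at the very end of the fingers, on their centre line; the grasp point (between the pads) lies 19 mm behind it; z points along the fingers, y is the direction in which the jaws open and shut (so a half turn about z gives the same grasp; the last joint's range is limited). The gripper opens to 88 mm and grips with 3 to 60 N. Pads are 20 mm wide; open, the fingers measure 115 mm over their backs; the gripper's body (75 mm by 178 mm) begins 61 mm behind the grasp point.
Start: joints at [1.175, 0.423, 1.63, -0, 1.089, -0.019], TCP at [229.934, 581.15, 222.675] pointing down, gripper open.
Joint ranges: [-3, 3], [-0.9, 2.11], [0.09, 2.58], [-1.31, 4.45], [0.11, 2.69], [-2.54, 2.54]. Speed limits (rad/s): [2.39, 2.39, 3.01, 3.14, 3.14, 3.14].

### API

Orientations are given as a rotation vector (axis times angle).
In Python, from workcell import * gives the robot as it stands.
- The arm moves only by the tool play_rows, never from a script. Its argument "plan" is text: rows parted by semicolons, each of 7 numbers parted by spaces: the finger opening in cm, from 0 to 8.78, then the shift along the tool's x, y, z in cm, then the turn, a rotation vector about the tool's x, y, z in degrees. A call has 1 to 20 rows; each row shifts and turns the commanded pose from where the row before left it, along the tool's axes as they then stand; what a row does not reach is not made up. A row lasts 1/8 s, in which the tool goes at most 62.5 mm and 10.7 degrees, less where a joint would pass 70% of its speed; a pose out of reach is approached as far as the arm can. A call is refused whole if a number of a shift passes 6.25 or a number of a turn 10.7, either way. A call with a gripper value outside its range is refused whole. The fingers move at their own pace and stop on an object; the grip force is fixed at half the most. Time passes only in rows, so rows that do not move let the fingers close. It gives the time, the measured TCP pose, the force and the opening at its end, in the units of the state.
- get_obs(): the state, without advancing time (a new reading comes with each control period).
- get_image(name): name is "scene" or "top"; returns a dict with "pixels" (400x640x3 uint8, red, green, blue), "range_z" (400x640 float32, mm along the optical axis (not along the pixel's ray), 0 where there is no reading), "fx", "fy", "cx", "cy" (pixels), "eye" and "attitude" of the camera in the world. Camera axes: x right, y down, z forward; pixel columns grow to the right and rows downward; lengths in mm; the calibration is good to about 2 mm. A picture is of the moment at which its call begins.
- close_job(): hands the job in, once; it reports no verdict.
The state is a dict: "t": time; "qpos": joint angles; "qvel": joint speeds; "joint_torque": joint torques, N m; "ee_pos": TCP position; "orientation": TCP orientation; "ft_force": force on the tool from outside, world axes, zero at the start; "moment": the same for the moment, N m; "width": finger opening in mm.
Only numpy, scipy, OpenCV 4.12 (cv2) and the standard library are available. Lean on these libraries where they do the work, as an engineer would, in place of code of your own. Each camera call takes 0.05 s, during which the arm holds its last target. There are 200 camera calls.

## Working session

There is one attempt and no reset: what is moved stays moved. The work goes in short steps, Python scripts to look and compute and a tool call to move; the robot and the scene stay as the last step left them, time stands still between calls to the robot, and variables do not carry over. Pictures are saved under pics/ and viewed, about 8 in all and at most 12, crops included, and the job is handed in when it is done.

Besides the shell and the picture viewer there is one more tool, called after "Call:" by a JSON object that holds its "method" and its "body". play_rows: Moves the arm, as the interface text tells. Its arguments: {"type":"object","properties":{"plan":{"type":"string"}},"required":["plan"]}

```bash
ls; mkdir -p pics
cat > h.py <<'E'
from workcell import *
import numpy as np, cv2
from scipy.spatial.transform import Rotation as R
def grab(n,fn=None):
    im=get_image(n)
    if fn: cv2.imwrite('pics/'+fn,im['pixels'][:,:,::-1])
    return im
def cloud(im):
    a=np.array(im['attitude'],float)
    M=a if a.shape==(3,3) else R.from_rotvec(a).as_matrix()
    z=im['range_z'];v,u=np.mgrid[:z.shape[0],:z.shape[1]]
    p=np.stack([(u-im['cx'])/im['fx']*z,(v-im['cy'])/im['fy']*z,z],-1)
    return p@M.T+np.array(im['eye'])
E
python3 - <<'E'
from h import *
o=get_obs();print(o)
for n in('top','scene'):
    im=grab(n,n+'0.png');print(n,im['eye'],im['attitude'],im['fx']);P=cloud(im);np.savez(n+'0.npz',P=P,c=im['pixels']);print(np.median(P[...,2]))
E
```

```text
pics
{'t': 0.0, 'qpos': array([ 1.17499503e+00,  4.23838144e-01,  1.63068028e+00, -4.29355483e-05,
        1.08857694e+00, -1.90162492e-02]), 'qvel': array([ 0.00092255,  0.00066309, -0.00140518,  0.00064786,  0.00038287,
        0.00127883]), 'joint_torque': array([ 3.58072240e-03, -5.44634879e+01, -2.73669684e+01,  6.43502106e-02,
        2.27346062e-02, -1.47103233e-04]), 'ee_pos': array([229.74380177, 580.65468661, 221.90719234]), 'orientation': array([-5.88275880e-01, -3.08574465e+00,  2.32195931e-03]), 'ft_force': array([ 0.3529863 , -0.37762764, -0.57491197]), 'moment': array([ 0.02261626, -0.03056574, -0.01440294]), 'width': 88.11203646500064}
top [ 442.42975524  -11.81568223 1545.37097666] [-2.15877482  2.21644102 -0.09623157] 507.223883021354
1.2439531022978372
scene [1160.25372117 -678.13063472 1144.73662294] [-2.31574612 -0.866227    0.32015803] 433.97737635452006
-1.0964680525039512
```

View pics/top0.png

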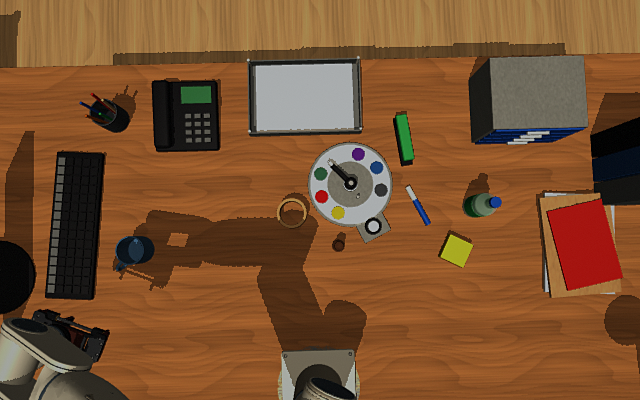

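View pics/scene0.png

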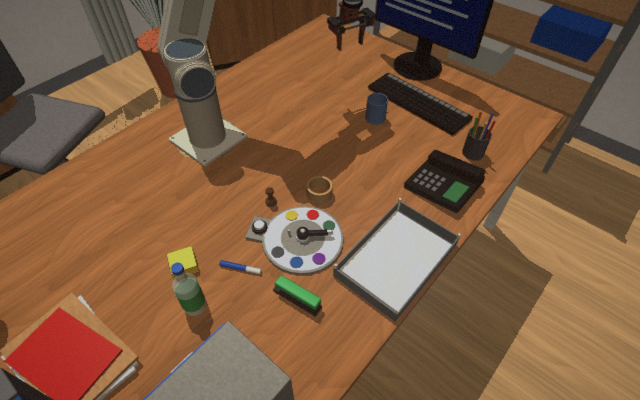

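The top view shows the sign's hub at about (350,183), the button at (373,226), the red disc at (322,197), and the pointer's nose near (331,162), between green and purple. Next I'll measure these.

```bash
python3 - <<'E'
from h import *
for n,box in(('top',(130,250,295,400)),('scene',(195,285,235,355))):
    d=np.load(n+'0.npz');P=d['P'];c=d['c'].astype(int);r0,r1,c0,c1=box
    m=np.zeros(c.shape[:2],bool);m[r0:r1,c0:c1]=1
    hsv=cv2.cvtColor(d['c'],cv2.COLOR_RGB2HSV).astype(int);H,S,V=hsv[...,0],hsv[...,1],hsv[...,2]
    z=P[...,2]
    print(n)
    D={}
    for k,(lo,hi) in dict(red=(173,183),yellow=(24,34),green=(60,90),blue=(100,118),purple=(130,155)).items():
        q=m&(((H>=lo)&(H<=hi))|((H+180>=lo)&(H+180<=hi)))&(S>120)&(V>60)&(abs(z-16)<9)
        nl,lab,st,ce=cv2.connectedComponentsWithStats(q.astype(np.uint8));i=1+np.argmax(st[1:,4]);q=lab==i
        D[k]=P[q].mean(0);print(k,q.sum(),ce[i].round(1),D[k].round(1))
    # circle fit of discs
    A=np.array([p[:2] for p in D.values()])
    s=np.linalg.lstsq(np.c_[2*A,np.ones(len(A))],(A**2).sum(1),rcond=None)[0];C=s[:2];print('centre',C.round(1),'r',np.sqrt(s[2]+C@C).round(1))
    for k in D: print(k,round(np.arctan2(*(D[k][:2]-C)[::-1]),3))
    q=m&(V<70)&(z>34)&(z<52)&(np.hypot(*(P[...,:2]-C).transpose(2,0,1))<100)
    w=P[q];rr=np.hypot(*(w[:,:2]-C).T);print('hub',w[rr<22].mean(0).round(1),'n',(rr<22).sum());
    q=m&(z>33)&(z<48)&(np.hypot(*(P[...,:2]-C).transpose(2,0,1))<105)
    w=P[q];rr=np.hypot(*(w[:,:2]-C).T);w=w[rr>30];t=np.arctan2(w[:,1]-C[1],w[:,0]-C[0]);print('ptr',np.median(t),np.percentile(t,[5,95]),rr.max(),len(w))
    q=m&(S<60)&(V>150)&(z>20)&(z<36)&(abs(np.hypot(*(P[...,:2]-C).transpose(2,0,1))-145)<25)
    b=P[q].mean(0);print('button',q.sum(),b.round(1),np.hypot(*(b[:2]-C)),np.arctan2(*(b[:2]-C)[::-1]))
E
python3 - <<'E'
import cv2
a=cv2.imread('pics/top0.png')[125:265,260:450];b=cv2.imread('pics/scene0.png')[165:320,220:360]
a=cv2.resize(a,None,fx=4,fy=4,interpolation=2);cv2.imwrite('pics/crop.png',a)
E
```

```text
top
red 130 [321.1 196.3] [565.9 -24.2  16.4]
yellow 131 [337.7 212.4] [515.9 -73.1  16.3]
green 110 [320.2 173.3] [635.8 -23.2  16.6]
blue 122 [376.2 167.2] [ 650.1 -194.    16.4]
purple 118 [357.8 153.6] [ 693.3 -139.3   16.8]
centre [ 602.4 -112. ] r 94.9
red 1.965
yellow 2.719
green 1.212
blue -1.044
purple -0.292
hub [ 601.6 -110.9   45.9] n 104
ptr 0.775201528710167 [0.61201312 0.90997673] 93.04901350795048 96
button 58 [ 471.4 -176.1   32.5] 145.8904369507454 -2.6867060875973463
scene
red 84 [312.3 214. ] [563.9 -24.9  16.3]
yellow 81 [291.2 214.9] [513.8 -73.3  16.2]Traceback (most recent call last):
  File "<stdin>", line 11, in <module>
    return _wrapfunc(a, 'argmax', axis=axis, out=out, **kwds)
    return bound(*args, **kwds)
ValueError: attempt to get argmax of an empty sequence
```

View pics/crop.png

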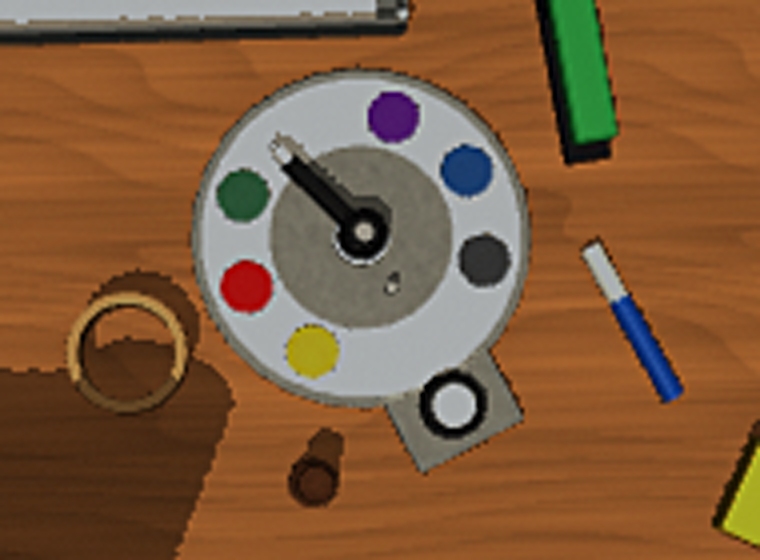

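The button radius (146 mm), disc radius (94.9 mm) and heights all agree with the sizes given. The sign's yaw is about 0.46 rad. Red is at 1.965 rad in the world frame (1.5 on the sign) and the pointer is at about 0.78 rad. I'll push it counter-clockwise with the closed fingers, turning the tool along with the arm.

```bash
cat >> h.py <<'E'
C=np.array([601.7,-112.])
def yaw(o): # tool x direction
    M=R.from_rotvec(o['orientation']).as_matrix();return np.degrees(np.arctan2(M[1,0],M[0,0]))
def rows(wps,p,y,w=0):
    """wps: (x,y,z,yaw deg,n rows) -> plan text; tool pointing down"""
    p=np.array(p,float);out=[]
    for X,Y,Z,yw,n in wps:
        t=np.array([X,Y,Z]);p0=p.copy();y0=y
        for i in range(1,n+1):
            g=p0+(t-p0)*i/n;a=y0+(yw-y0)*i/n;d=g-p;r=np.radians(y)
            ex=np.array([np.cos(r),np.sin(r)]);ey=np.array([np.sin(r),-np.cos(r)])
            s=np.round([d[:2]@ex/10,d[:2]@ey/10,-d[2]/10],2);k=round(-(a-y),1)
            out.append(f"{w} {s[0]:g} {s[1]:g} {s[2]:g} 0 0 {k:g}")
            p=p+np.r_[10*(s[0]*ex+s[1]*ey),-10*s[2]];y=y-k
    for i in range(0,len(out),20): print(';'.join(out[i:i+20]))
    print('end',p.round(1),round(y,1))
def push(th,r=62,d=20.5):
    t=np.radians(th);return C+r*np.array([np.cos(t),np.sin(t)])+d*np.array([np.sin(t),-np.cos(t)])
E
python3 - <<'E'
from h import *
o=get_obs();print(yaw(o));q=push(20);print(q)
rows([(*q,200,20)if 0 else (*q,200,20,20)],[229.934,581.15,222.675],yaw(o))
E
```

```text
158.41161289105892
[ 666.97235543 -110.05844984]
0 -3.3 -2.41 0.11 0 0 6.9;0 -3.57 -1.99 0.12 0 0 6.9;0 -3.79 -1.56 0.11 0 0 7;0 -3.94 -1.08 0.11 0 0 6.9;0 -4.04 -0.59 0.12 0 0 6.9;0 -4.09 -0.11 0.11 0 0 6.9;0 -4.07 0.38 0.11 0 0 6.9;0 -4 0.87 0.12 0 0 7;0 -3.86 1.35 0.11 0 0 6.9;0 -3.66 1.81 0.11 0 0 6.9;0 -3.43 2.23 0.12 0 0 6.9;0 -3.13 2.63 0.11 0 0 6.9;0 -2.8 2.99 0.11 0 0 7;0 -2.41 3.3 0.12 0 0 6.9;0 -1.99 3.57 0.11 0 0 6.9;0 -1.55 3.78 0.11 0 0 6.9;0 -1.09 3.94 0.12 0 0 6.9;0 -0.61 4.05 0.11 0 0 7;0 -0.1 4.08 0.11 0 0 6.9;0 0.38 4.08 0.12 0 0 6.9
end [ 667.  -110.1  200. ] 20.0
```

Call:
{"method": "play_rows", "body": {"plan": "0 -3.3 -2.41 0.11 0 0 6.9;0 -3.57 -1.99 0.12 0 0 6.9;0 -3.79 -1.56 0.11 0 0 7;0 -3.94 -1.08 0.11 0 0 6.9;0 -4.04 -0.59 0.12 0 0 6.9;0 -4.09 -0.11 0.11 0 0 6.9;0 -4.07 0.38 0.11 0 0 6.9;0 -4 0.87 0.12 0 0 7;0 -3.86 1.35 0.11 0 0 6.9;0 -3.66 1.81 0.11 0 0 6.9;0 -3.43 2.23 0.12 0 0 6.9;0 -3.13 2.63 0.11 0 0 6.9;0 -2.8 2.99 0.11 0 0 7;0 -2.41 3.3 0.12 0 0 6.9;0 -1.99 3.57 0.11 0 0 6.9;0 -1.55 3.78 0.11 0 0 6.9;0 -1.09 3.94 0.12 0 0 6.9;0 -0.61 4.05 0.11 0 0 7;0 -0.1 4.08 0.11 0 0 6.9;0 0.38 4.08 0.12 0 0 6.9"}}

```text
t: 2.6
ee_pos: [667.3, -111.2, 199.4]
orientation: [-3.095, -0.54, 0.001]
ft_force: [0.5, -0.7, -0.5]
width: 0.2
```

Call:
{"method": "play_rows", "body": {"plan": "0 0 0 0 0 0 0;0 0 0 0 0 0 0"}}

```text
t: 2.85
ee_pos: [666.2, -109.7, 199.3]
orientation: [-3.093, -0.547, 0.002]
ft_force: [-0.4, -0.6, -0.1]
width: 0.5
```

Run:
```python
from h import *
o=get_obs();print(o['t'],o['ee_pos'],yaw(o),o['width'],o['qpos'])
q=push(20);rows([(*q,90,20,4),(*q,26,20,6),(*q,26,20,2)],o['ee_pos'],yaw(o))
```

```text
2.85 [ 666.16026219 -109.68775849  199.29305114] 20.060173920293565 0.46779221155396333 [-1.80936397e-01  5.21515790e-01  1.52687065e+00  2.86564725e-04
  1.09491684e+00  1.03961308e+00]
0 0.02 0.02 2.73 0 0 0;0 0.01 0.01 2.73 0 0 0;0 0.02 0.02 2.74 0 0 0;0 0.01 0.01 2.73 0 0 0.1;0 0 0 1.07 0 0 -0;0 0 0 1.06 0 0 -0;0 0 0 1.07 0 0 -0;0 0 0 1.07 0 0 -0;0 0 0 1.06 0 0 -0;0 0 0 1.07 0 0 -0;0 0 0 -0 0 0 -0;0 0 0 -0 0 0 -0
end [ 666.9 -110.    26. ] 20.0
```

Call:
{"method": "play_rows", "body": {"plan": "0 0 0 2.7 0 0 0;0 0 0 2.7 0 0 0;0 0 0 2.7 0 0 0;0 0 0 2.7 0 0 0;0 0 0 1.1 0 0 0;0 0 0 1.1 0 0 0;0 0 0 1.1 0 0 0;0 0 0 1.1 0 0 0;0 0 0 1.1 0 0 0;0 0 0 1 0 0 0;0 0 0 0 0 0 0;0 0 0 0 0 0 0"}}

```text
t: 4.35
ee_pos: [667.2, -110.2, 27.1]
orientation: [3.094, 0.546, 0.0]
ft_force: [-0.7, -0.4, 0.5]
width: 0.3
```

Run:
```python
from h import *
o=get_obs();print(o['t'],o['ee_pos'],yaw(o),o['ft_force'])
# arc from 20 to 100 deg in small pieces
w=[(*push(a),26,a,1) for a in np.arange(23,101,3)]
rows(w,[*push(20),26],20)
```

```text
4.35 [ 667.18771434 -110.16425052   27.11863768] 20.009353253833243 [-0.66807547 -0.43802121  0.45444815]
0 0.1 -0.33 -0 0 0 -3;0 0.1 -0.32 -0 0 0 -3;0 0.1 -0.33 -0 0 0 -3;0 0.1 -0.33 -0 0 0 -3;0 0.09 -0.33 -0 0 0 -3;0 0.1 -0.32 -0 0 0 -3;0 0.1 -0.33 -0 0 0 -3;0 0.1 -0.33 -0 0 0 -3;0 0.1 -0.33 -0 0 0 -3;0 0.1 -0.32 -0 0 0 -3;0 0.1 -0.33 -0 0 0 -3;0 0.1 -0.33 -0 0 0 -3;0 0.09 -0.33 -0 0 0 -3;0 0.1 -0.32 -0 0 0 -3;0 0.1 -0.33 -0 0 0 -3;0 0.1 -0.33 -0 0 0 -3;0 0.1 -0.32 -0 0 0 -3;0 0.1 -0.33 -0 0 0 -3;0 0.1 -0.33 -0 0 0 -3;0 0.1 -0.33 -0 0 0 -3
0 0.09 -0.32 -0 0 0 -3;0 0.1 -0.33 -0 0 0 -3;0 0.1 -0.33 -0 0 0 -3;0 0.1 -0.33 -0 0 0 -3;0 0.1 -0.32 -0 0 0 -3;0 0.1 -0.33 -0 0 0 -3
end [613.4 -47.7  26. ] 98.0
```

Call:
{"method": "play_rows", "body": {"plan": "0 0.1 -0.33 0 0 0 -3;0 0.1 -0.33 0 0 0 -3;0 0.1 -0.33 0 0 0 -3;0 0.1 -0.32 0 0 0 -3;0 0.1 -0.33 0 0 0 -3;0 0.1 -0.33 0 0 0 -3;0 0.1 -0.33 0 0 0 -3;0 0.1 -0.32 0 0 0 -3;0 0.1 -0.33 0 0 0 -3;0 0.1 -0.33 0 0 0 -3;0 0.1 -0.33 0 0 0 -3;0 0.1 -0.32 0 0 0 -3;0 0.1 -0.33 0 0 0 -3;0 0.1 -0.33 0 0 0 -3;0 0.1 -0.33 0 0 0 -3"}}

```text
t: 6.22
ee_pos: [647.4, -64.4, 27.8]
orientation: [2.647, 1.69, 0.003]
ft_force: [1.5, -0.4, -0.2]
width: 0.7
```

```bash
cat >> h.py <<'E'
def polar(o,d=20.5):
    p=o['ee_pos'][:2]-C;r=np.hypot(*p);a=np.degrees(np.arctan2(p[1],p[0]))
    return 'contact-face angle %.1f, along %.1f'%(a+np.degrees(np.arcsin(d/r)),np.sqrt(r*r-d*d))
E
python3 - <<'E'
from h import *
o=get_obs();print(o['t'],o['ee_pos'],yaw(o),o['ft_force'],polar(o))
a=grab('top')['pixels'][125:265,260:450,::-1];b=grab('scene')['pixels'][165:305,220:360,::-1]
cv2.imwrite('pics/p1.png',cv2.resize(np.hstack([a,b]),None,fx=2.4,fy=2.4,interpolation=2))
E
```

```text
6.225 [647.42670621 -64.43384248  27.77407974] 65.10782330682358 [ 1.50144566 -0.42392954 -0.22410196] contact-face angle 64.2, along 62.7
```

View pics/p1.png

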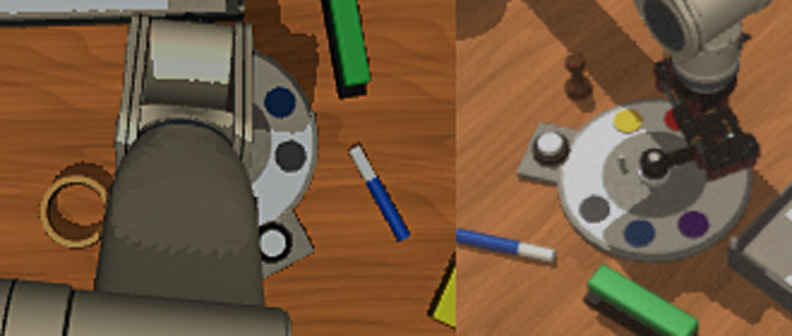

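The scene view shows the pointer turning with the fingers (hub at (655,160)), and the force of about 1.5 N agrees with contact. I'll push on, stop short of red, back off and measure.

Call:
{"method": "play_rows", "body": {"plan": "0 0.1 -0.33 0 0 0 -3;0 0.1 -0.33 0 0 0 -3;0 0.1 -0.33 0 0 0 -3;0 0.1 -0.32 0 0 0 -3;0 0.1 -0.33 0 0 0 -3;0 0.1 -0.33 0 0 0 -3;0 0.1 -0.33 0 0 0 -3;0 0.1 -0.32 0 0 0 -3;0 0.1 -0.33 0 0 0 -3;0 0.1 -0.33 0 0 0 -3;0 0.1 -0.33 0 0 0 -3;0 0.1 -0.32 0 0 0 -3;0 0.1 -0.33 0 0 0 -3;0 0.1 -0.33 0 0 0 -3;0 0 0 0 0 0 0;0 0 0 0 0 0 0"}}

```text
t: 8.32
ee_pos: [603.4, -46.5, 27.2]
orientation: [1.87, 2.524, 0.0]
ft_force: [-0.2, -0.1, 0.3]
width: 0.2
```

Run:
```python
from h import *
o=get_obs();print(o['t'],o['ee_pos'],yaw(o),o['ft_force'],polar(o))
a=grab('top')['pixels'][125:265,260:450,::-1];b=grab('scene')['pixels'][165:305,220:360,::-1]
cv2.imwrite('pics/p2.png',cv2.resize(np.hstack([a,b]),None,fx=2.4,fy=2.4,interpolation=2))
```

```text
8.325 [603.432388   -46.50703616  27.20121999] 106.92840478691029 [-0.18472037 -0.07611579  0.26866601] contact-face angle 106.7, along 62.2
```

View pics/p2.png

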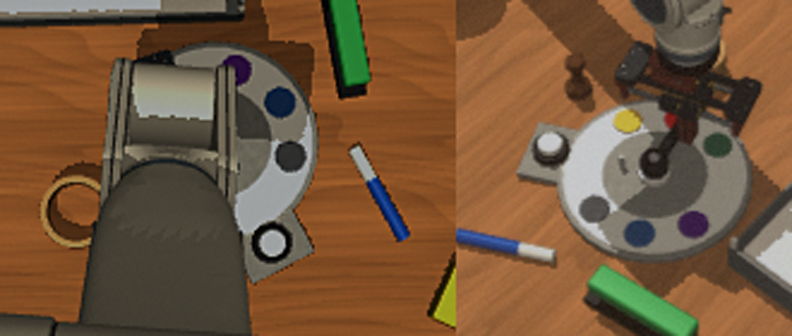

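Call:
{"method": "play_rows", "body": {"plan": "0 0 1.5 0 0 0 0;0 0 2 0 0 0 0;0 0 0 -4 0 0 0;0 0 0 -4 0 0 0;0 0 0 -4 0 0 0;0 -4.8 -1.5 0 0 0 0;0 -4.8 -1.5 0 0 0 0;0 -4.8 -1.5 0 0 0 0;0 -4.8 -1.5 0 0 0 0;0 -4.8 -1.5 0 0 0 0;0 0 0 0 0 0 0;0 0 0 0 0 0 0"}}

```text
t: 9.93
ee_pos: [635.4, -287.1, 146.7]
orientation: [-1.869, -2.524, -0.0]
ft_force: [0.5, 0.1, -0.2]
width: 0.3
```

```bash
cat >> h.py <<'E'
def measure(fn):
    im=grab('top');P=cloud(im);np.savez(fn+'.npz',P=P,c=im['pixels'])
    hsv=cv2.cvtColor(im['pixels'],cv2.COLOR_RGB2HSV).astype(int);z=P[...,2]
    d=P[...,:2]-C;r=np.hypot(d[...,0],d[...,1]);t=np.degrees(np.arctan2(d[...,1],d[...,0]))
    q=(z>30)&(z<52)&(r>28)&(r<105)
    w=P[q];print('n',q.sum(),'angle median',np.median(t[q]),'pct',np.percentile(t[q],[2,50,98]),'rmax',r[q].max())
    v=np.linalg.svd(w[:,:2]-w[:,:2].mean(0))[2][0];print('axis',np.degrees(np.arctan2(v[1],v[0])),'mean',w.mean(0))
    cv2.imwrite('pics/'+fn+'.png',cv2.resize(im['pixels'][125:265,260:450,::-1],None,fx=4,fy=4,interpolation=2))
E
python3 - <<'E'
from h import *
o=get_obs();print(o['t'],o['ee_pos'],yaw(o),o['ft_force'],polar(o))
measure('m1')
E
```

```text
9.925 [ 635.35084202 -287.1444079   146.67922459] 106.97889514896536 [ 0.47171603  0.11314698 -0.21029734] contact-face angle -72.5, along 177.2
n 104 angle median 103.43028246230318 pct [-138.03765224  103.43028246  114.73677284] rmax 93.49980091445161
axis 90.9881655901772 mean [586.92488382 -57.7119737   41.75586014]
```

View pics/m1.png

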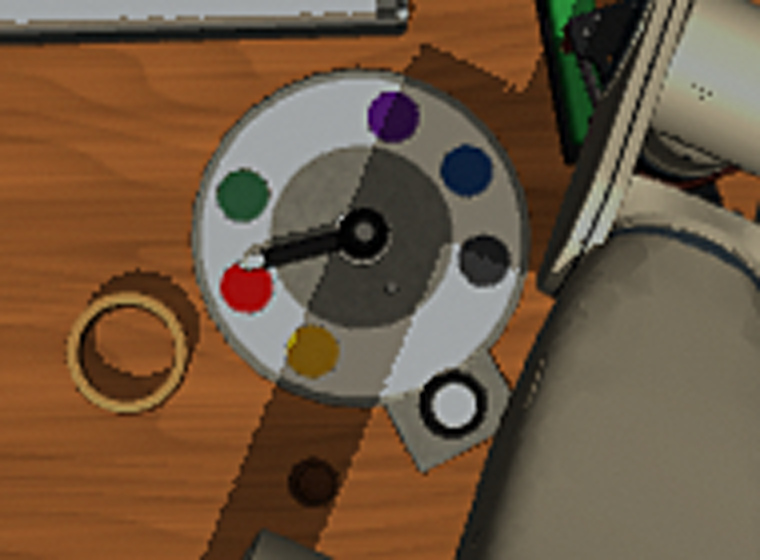

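The pointer's nose is at (243,261), short of red at (246,288). I'll refine its angle and plan a second push to cover the difference.

```bash
cat >> h.py <<'E'
def angle(fn):
    d=np.load(fn+'.npz');P=d['P'];c=d['c'];D=P[...,:2]-C;r=np.hypot(D[...,0],D[...,1]);t=np.degrees(np.arctan2(D[...,1],D[...,0]))
    V=c.max(-1)
    for nm,q in(('bar',(P[...,2]>37)&(P[...,2]<48)&(r>28)&(r<100)&(abs(t-105)<30)),('hub',(P[...,2]>43)&(r<25))):
        w=P[q];print(nm,len(w),w.mean(0).round(1),'ang',t[q].mean().round(2))
        if nm=='bar':
            v=np.linalg.svd(w[:,:2]-w[:,:2].mean(0))[2][0];v*=np.sign(v[1]);print('axis',np.degrees(np.arctan2(v[1],v[0])).round(2));b=w.mean(0)
    h=w.mean(0);print('hub->bar',np.degrees(np.arctan2(b[1]-h[1],b[0]-h[0])).round(2))
    hsv=cv2.cvtColor(c,cv2.COLOR_RGB2HSV).astype(int)
    q=((hsv[...,0]<4)|(hsv[...,0]>173))&(hsv[...,1]>150)&(abs(P[...,2]-16)<8)&(r<125)
    print('red n',q.sum(),P[q].mean(0).round(1),'ang',t[q].mean().round(2))
E
python3 - <<'E'
from h import *
angle('m1')
o=get_obs()
q=push(75)
e=np.array([np.cos(np.radians(107)),np.sin(np.radians(107))])
# back: over a spot clear of pointer (contact-face angle 90), then lower
q=push(107)+np.array([e[1],-e[0]])*25;print(q)
rows([(*q,146,107,5),(*q,60,107,2),(*q,26,107,4)],o['ee_pos'],yaw(o))
E
```

```text
bar 88 [587.8 -55.3  42.2] ang 103.92
axis 102.24
hub 108 [ 601.7 -111.2   48. ] ang 1.64
hub->bar 103.93
red n 116 [564.7 -23.9  16.4] ang 112.82
[627.0848207  -39.40619257]
0 4.77 1.29 0.01 0 0 0;0 4.78 1.29 0.02 0 0 0;0 4.77 1.29 0.01 0 0 0;0 4.77 1.29 0.02 0 0 0;0 4.78 1.29 0.01 0 0 0;0 -0 -0 4.3 0 0 0;0 -0 -0 4.3 0 0 0;0 -0 -0 0.85 0 0 0;0 -0 -0 0.85 0 0 0;0 -0 -0 0.85 0 0 0;0 -0 -0 0.85 0 0 0
end [627.1 -39.4  26. ] 107.0
```

Call:
{"method": "play_rows", "body": {"plan": "0 4.77 1.29 0 0 0 0;0 4.77 1.29 0 0 0 0;0 4.77 1.29 0 0 0 0;0 4.77 1.29 0 0 0 0;0 4.78 1.29 0 0 0 0;0 0 0 4.3 0 0 0;0 0 0 4.3 0 0 0;0 0 0 0.8 0 0 0;0 0 0 0.8 0 0 0;0 0 0 0.8 0 0 0;0 0 0 0.8 0 0 0;0 0 0 0 0 0 0"}}

```text
t: 11.48
ee_pos: [626.9, -40.7, 28.8]
orientation: [-1.869, -2.525, 0.0]
ft_force: [-0.0, -0.3, 0.1]
width: 0.5
```

Run:
```python
from h import *
o=get_obs();print(o['t'],o['ee_pos'],yaw(o),o['ft_force'])
rows([(*push(105,d=20),27,106,5),(*push(112.5,d=16.4),27,112.5,8)],o['ee_pos'],yaw(o))
```

```text
11.475 [626.86139806 -40.72761548  28.81782153] 106.99209537273732 [-0.00781472 -0.32477374  0.13772721]
0 0.01 -0.45 0.04 0 0 0.2;0 0.01 -0.46 0.03 0 0 0.2;0 0 -0.45 0.04 0 0 0.2;0 0.01 -0.46 0.04 0 0 0.2;0 0 -0.46 0.03 0 0 0.2;0 0.02 -0.15 0 0 0 -0.8;0 0.03 -0.14 0 0 0 -0.8;0 0.02 -0.15 0 0 0 -0.8;0 0.03 -0.15 0 0 0 -0.9;0 0.03 -0.14 0 0 0 -0.8;0 0.04 -0.15 0 0 0 -0.8;0 0.03 -0.14 0 0 0 -0.8;0 0.04 -0.14 0 0 0 -0.8
end [593.2 -48.4  27. ] 112.5
```

Call:
{"method": "play_rows", "body": {"plan": "0 0.01 -0.45 0.04 0 0 0.2;0 0.01 -0.46 0.03 0 0 0.2;0 0 -0.45 0.04 0 0 0.2;0 0.01 -0.46 0.04 0 0 0.2;0 0 -0.46 0.03 0 0 0.2;0 0.02 -0.15 0 0 0 -0.8;0 0.03 -0.14 0 0 0 -0.8;0 0.02 -0.15 0 0 0 -0.8;0 0.03 -0.15 0 0 0 -0.9;0 0.03 -0.14 0 0 0 -0.8;0 0.04 -0.15 0 0 0 -0.8;0 0.03 -0.14 0 0 0 -0.8;0 0.04 -0.14 0 0 0 -0.8;0 0 0 0 0 0 0;0 0 0 0 0 0 0"}}

```text
t: 13.35
ee_pos: [593.1, -48.4, 27.2]
orientation: [-1.745, -2.612, 0.0]
ft_force: [0.5, -0.2, -0.7]
width: 0.4
```

Call:
{"method": "play_rows", "body": {"plan": "0 0 1.5 0 0 0 0;0 0 2 0 0 0 0;0 0 0 -4 0 0 0;0 0 0 -4 0 0 0;0 0 0 -4 0 0 0;0 -4.6 -1.9 0 0 0 0;0 -4.6 -1.9 0 0 0 0;0 -4.6 -1.9 0 0 0 0;0 -4.6 -1.9 0 0 0 0;0 -4.6 -1.9 0 0 0 0;0 0 0 0 0 0 0;0 0 0 0 0 0 0"}}

```text
t: 14.85
ee_pos: [626.1, -283.2, 146.9]
orientation: [-1.745, -2.611, -0.0]
ft_force: [0.4, 0.9, 0.4]
width: 0.6
```

Run:
```python
from h import *
o=get_obs();print(o['t'],o['ee_pos'],yaw(o),o['ft_force'])
measure('m2');angle('m2')
```

```text
14.85 [ 626.1460564  -283.20700233  146.90623134] 112.4891789787352 [0.3992598  0.87288786 0.3947651 ]
n 104 angle median 112.50723821001132 pct [-152.80611821  112.50723821  121.9866096 ] rmax 94.71577168530857
axis 98.19532700455652 mean [578.26835414 -60.78937266  42.14230467]
bar 86 [579.1 -57.7  42.4] ang 112.54
axis 112.72
hub 116 [ 601.2 -111.5   48. ] ang -3.1
hub->bar 112.28
red n 103 [564.8 -22.4  16.8] ang 112.44
```

View pics/m2.png

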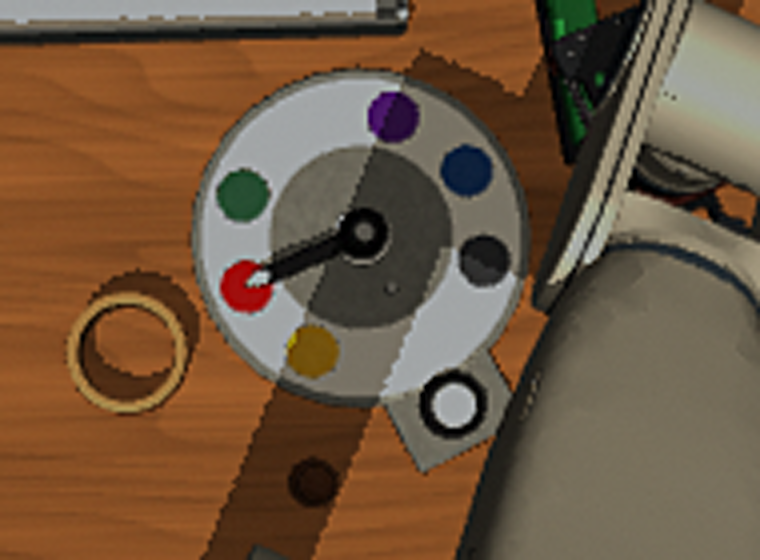

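The nose now stands over the middle of red at (255,280): pointer 112.5° against disc 112.4–112.6°. Now the button.

Run:
```python
from h import *
o=get_obs();b=(471.8,-176.6)
rows([(*b,120,112.5,5),(*b,45,112.5,3),(*b,33,112.5,3),(*b,33,112.5,2)],o['ee_pos'],yaw(o))
```

```text
0 3.14 -2.04 0.54 0 0 0;0 3.14 -2.04 0.54 0 0 0;0 3.15 -2.03 0.54 0 0 0;0 3.14 -2.04 0.54 0 0 0;0 3.14 -2.04 0.54 0 0 0;0 -0 -0 2.5 0 0 0;0 -0 -0 2.5 0 0 0;0 -0 -0 2.5 0 0 0;0 -0 -0 0.4 0 0 0;0 -0 -0 0.4 0 0 0;0 -0 -0 0.4 0 0 0;0 -0 -0 -0 0 0 0;0 -0 -0 -0 0 0 0
end [ 471.8 -176.6   33. ] 112.5
```

Call:
{"method": "play_rows", "body": {"plan": "0 3.14 -2.04 0.54 0 0 0;0 3.14 -2.04 0.54 0 0 0;0 3.15 -2.03 0.54 0 0 0;0 3.14 -2.04 0.54 0 0 0;0 3.14 -2.04 0.54 0 0 0;0 0 0 2.5 0 0 0;0 0 0 2.5 0 0 0;0 0 0 2.5 0 0 0;0 0 0 0.4 0 0 0;0 0 0 0.4 0 0 0;0 0 0 0.4 0 0 0;0 0 0 0 0 0 0;0 0 0 0 0 0 0"}}

```text
t: 16.52
ee_pos: [472.2, -177.7, 33.7]
orientation: [1.745, 2.611, 0.001]
ft_force: [1.2, 1.4, 2.3]
width: 0.5
```

Call:
{"method": "play_rows", "body": {"plan": "0 0 0 0.2 0 0 0;0 0 0 0.2 0 0 0;0 0 0 0.2 0 0 0;0 0 0 0 0 0 0;0 0 0 0 0 0 0"}}

```text
t: 17.15
ee_pos: [472.2, -177.8, 28.1]
orientation: [1.745, 2.611, 0.0]
ft_force: [-0.9, 2.5, 15.1]
width: 0.5
```

Call:
{"method": "play_rows", "body": {"plan": "0 0 0 0.1 0 0 0;0 0 0 0.1 0 0 0;0 0 0 0 0 0 0;0 0 0 0 0 0 0"}}

```text
t: 17.65
ee_pos: [472.3, -177.9, 27.7]
orientation: [1.744, 2.611, 0.001]
ft_force: [-7.0, 4.3, 38.1]
width: 0.7
```

The force jumped at z≈28, about 4 mm above the expected 24, so I'll look before going on.

Run:
```python
from h import *
o=get_obs();print(o['ee_pos'],o['ft_force'],o['moment'],o['joint_torque'].round(1))
im=grab('scene');P=cloud(im)
d=np.load('m2.npz');p=d['P'];dd=np.hypot(p[...,0]-471.8,p[...,1]+176.6);V=d['c'].min(-1)
q=(dd<12);print('button z before (top)',np.median(p[q][:,2]),q.sum());s=np.load('scene0.npz')
p=s['P'];dd=np.hypot(p[...,0]-471.8,p[...,1]+176.6);q=(dd<11)&(p[...,2]>20);print('scene',np.median(p[q][:,2]),q.sum(),'xy',p[q].mean(0))
q=(s['c'].min(-1)>150)&(dd<40)&(p[...,2]>22);print('white scene',p[q].mean(0),q.sum())
r=im['pixels'][180:270,210:330,::-1]
cv2.imwrite('pics/b1.png',cv2.resize(r,None,fx=6,fy=6,interpolation=2))
```

```text
[ 472.3029163  -177.85933583   27.69863676] [-6.96832718  4.25691634 38.05857825] [ 0.798394    1.18624006 -0.00471862] [ -1.  -32.6 -11.9  -0.3  -2.2   0. ]
button z before (top) 654.8147106508856 183
scene 35.09614774383397 30 xy [ 471.95047573 -177.74476149   34.50569484]
white scene [ 470.05544468 -177.88981001   34.36289702] 59
```

View pics/b1.png

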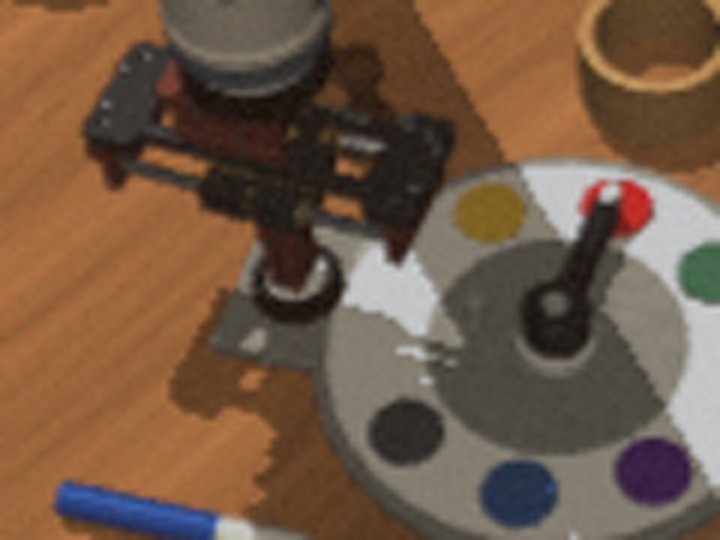

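The fingers stand on the button at (290,275). The cameras also put its raised top at about 34 mm, so z≈28 is its bottom stop and it is fully down. I'll release it and move clear.

Call:
{"method": "play_rows", "body": {"plan": "0 0 0 -0.2 0 0 0;0 0 0 -0.3 0 0 0;0 0 0 -0.5 0 0 0;0 0 0 -2 0 0 0;0 0 0 -4 0 0 0;0 0 0 -4 0 0 0;0 -4 2.6 0 0 0 0;0 -4 2.6 0 0 0 0;0 -4 2.6 0 0 0 0;0 0 0 0 0 0 0;0 0 0 0 0 0 0"}}

```text
t: 19.08
ee_pos: [588.0, -258.0, 134.0]
orientation: [-1.744, -2.609, 0.001]
ft_force: [-0.5, -0.3, -0.2]
width: 0.1
```

Run:
```python
from h import *
o=get_obs();print(o['t'],o['ee_pos'],o['ft_force'])
measure('m3');angle('m3')
im=grab('scene','s3.png');p=cloud(im);dd=np.hypot(p[...,0]-471.9,p[...,1]+177.5)
q=(dd<11)&(p[...,2]>20)&(p[...,2]<60);print('button z',np.median(p[q][:,2]),q.sum())
```

```text
19.075 [ 587.97382439 -257.99893071  134.01522439] [-0.52462333 -0.32359357 -0.22714675]
n 105 angle median 112.67499116457829 pct [-152.90445435  112.67499116  122.19050723] rmax 95.67658087446826
axis 98.28854463413775 mean [578.23349525 -60.81251121  41.60112011]
bar 88 [579.6 -58.4  42.5] ang 112.42
axis 112.44
hub 107 [ 601.4 -112.4   48.3] ang -0.89
hub->bar 112.04
red n 105 [565.  -22.3  16. ] ang 112.28
button z nan 0
  return _methods._mean(a, axis=axis, dtype=dtype,
  ret = ret.dtype.type(ret / rcount)
```

View pics/s3.png

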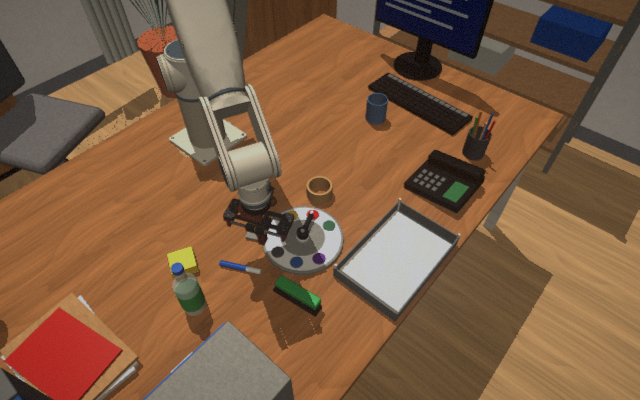

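The pointer's nose is still on red at (313,215), but the gripper hides the button. I'll raise the arm and check the button.

Call:
{"method": "play_rows", "body": {"plan": "0 0 0 -5 0 0 0;0 0 0 -5 0 0 0;0 0 0 -5 0 0 0;0 -4.6 -1.9 0 0 0 0;0 -4.6 -1.9 0 0 0 0;0 -4.6 -1.9 0 0 0 0;0 0 0 0 0 0 0"}}

```text
t: 20.05
ee_pos: [588.4, -410.2, 284.6]
orientation: [-1.749, -2.609, 0.001]
ft_force: [-0.0, 0.3, -0.5]
width: 0.6
```

Run:
```python
from h import *
for n in('top','scene'):
    im=grab(n);p=cloud(im);dd=np.hypot(p[...,0]-471.9,p[...,1]+177.5)
    q=(dd<12)&(p[...,2]>15)&(p[...,2]<60);print(n,'button z',np.median(p[q][:,2]) if q.any() else None,q.sum())
d=np.load('top0.npz')['P'];q=np.hypot(d[...,0]-471.9,d[...,1]+177.5)<12;print('top0',np.median(d[q][:,2]))
```

```text
top button z 35.24824733112382 50
scene button z 32.663722164799765 35
top0 35.967061191977336
```

```bash
python3 -c "
from workcell import *
print(close_job())"
```

```text
the job is handed in; nothing more can be done
None
```

The sign is set to red: I pushed the pointer round with the closed fingertips and only then pressed the button once. I handed the job in at about 20 s with the arm well clear of everything.

- **Pointer:** After the press, the pointer measured about 112.4° and the red disc 112.3–112.6°. That puts the tip within about 1 mm of the disc's middle.
- **Button:** It went down about 6 mm onto a firm stop, with the fingertips pressing at 38 N against a spring of about 5 N. That is under the 40 N limit, which applies to the arm and gripper body, but firmer than needed. It came up again: its top reads 33–35 mm in the two cameras, compared with 34–36 mm before.
- **Disagreement:** The button's top stood at about 34 mm, not the 30 mm given. The stop was about 4 mm higher than expected too, so I judged "fully down" by travel and force.
- **Other objects:** They looked unmoved in the last scene view, but I did not measure their positions again.

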